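Lock the document case and put its key away

ROBOT

A 6-joint arm with a two-finger parallel gripper is mounted at the origin on the work surface. World frame = base frame: x ahead of the robot, y to its left, z up, the work surface at z = 0. Lengths are in m, angles in rad, forces in N, time in s.
With the tool pointing down it reaches from about 0.375 to 0.9 m from the base axis. Payload 3.1 kg.
Tool frame: the origin (TCP) lies on the centre line of the jaws, within the pads' length; the fingertips stand 25 mm ahead of it and the grasp point (between the pads) lies 6 mm ahead of it (robot.nose_length is the y of the fingertips in the tool frame, in m); y points along the fingers, z is the direction in which the jaws open and shut, and the axes are right-handed (so a half turn about y gives the same grasp; the last joint's range is limited). The gripper opens to 87 mm and grips with 3 to 60 N. Pads are 19 mm wide; open, the fingers measure 117 mm over their backs; the gripper's body (75 mm by 190 mm) begins 51 mm behind the grasp point.
Start: joints at [0.962, 0.527, 1.433, -0, 1.181, -0.178], TCP at [0.261, 0.568, 0.248] pointing down, gripper open.
Joint ranges: [-3.08, 3.08], [-0.75, 2.2], [0.22, 2.44], [-1.43, 4.57], [0, 2.65], [-2.85, 2.85]. Speed limits (rad/s): [2.79, 2.79, 3.14, 3.14, 3.14, 3.14].

INTERFACE

Orientations are given as a unit quaternion [x, y, z, w].
In Python, from rig import robot, eyes, ticket gives the robot as it stands.
- The arm moves only by the tool play_rows, never from a script. Its argument "series" is a list of rows, each a list of 7 numbers: the opening, from 0 (shut) to 1 (fully open), then the shift along the tool's x, y, z scaled (see below), then the turn, a rotation vector about the tool's x, y, z scaled (see below). In form: [[claw, dx, dy, dz, ax, ay, az], ...]. A call has 1 to 12 rows; each row shifts and turns the commanded pose from where the row before left it, along the tool's axes as they then stand; what a row does not reach is not made up. The controller multiplies each number of a shift by 100 mm and each number of a turn by 180 degrees. A row lasts 1/12 s, in which the tool goes at most 41.7 mm and 7.16 degrees, less where a joint would pass 70% of its speed; a pose out of reach is approached as far as the arm can. A call with a number of a shift or a turn outside -1 to 1 is refused whole. A call with a gripper value outside its range is refused whole. The fingers move at their own pace and stop on an object; "grip_force" is the grip in N (left out, the last holds). Time passes only in rows, so rows that do not move let the fingers close. It gives the time, the measured TCP pose, the force and the opening at its end, in the units of the state.
- robot.get_obs(): the state, without advancing time (a new reading comes with each control period).
- eyes.camera(name): name is "scene" or "top"; returns the picture (400x640x3 uint8, red, green, blue); there is no depth.
- eyes.camera_params(name): a dict with "K" (3x3 intrinsics, pixels), "rvec" (rotation vector, rad) and "tvec" (3), from world to camera coordinates, as OpenCV has them. Camera axes: x right, y down, z forward; pixel columns grow to the right and rows downward; lengths in m; the calibration is good to about 2 mm. A picture is of the moment at which its call begins. camera_params takes no time and is no camera call.
- ticket.hand_in(): hands the job in, once; it reports no verdict.
The state is a dict: "time": time; "q": joint angles; "joint_velocities": joint speeds; "joint_torque": joint torques, N m; "position": TCP position; "tool_rot": TCP orientation; "ft_force": force on the tool from outside, world axes, zero at the start; "moment": the same for the moment, N m; "grip_width": finger opening in m.
Only numpy, scipy, OpenCV 4.12 (cv2) and the standard library are available. Lean on these libraries where they do the work, as an engineer would, in place of code of your own. Each camera call takes 0.05 s, during which the arm holds its last target.

TASK

Lock the document case: lift the key out of its wooden stand, push it fully down into the lock on the lid, turn it clockwise to its stop so that the bolt is fully shot, turn it back home, draw it out and stand it back fully home in its slot in the stand. The lock was fitted by hand a little out of place, so find the keyhole and both ends of the turn by feel and never force the key. Do not lean on the case, and leave everything else where it is.

Things in the scene. Friction and masses are not known exactly. Their poses are not given: they have to be found in the camera images.
- key_bow (a point): Centre of the bow (half-way up) of the plain steel key, which stands upright, bow up. The bow is a flat upright plate 10 thick (the key's x) x 30 wide (y) x 30 high, to be pinched across its 10 mm. The key's axis is z through this point. Mass 50 to 85 g. The collar's underside is 28 below this point.
- key_collar (a point): Middle of the underside of the key's round collar (22 across, 4 thick), on the key's axis; the collar is the depth stop in both lock and stand. A neck 9 across and 10 long joins it to the bow above; below it is a round shank 7 across, 17 long, with a tapered tip.
- key_bit (a point): Middle of the key's flat bit at the shank's lower end, on the key's +y side only: 4 thick (x), reaching 15 out from the key's axis, from 6 to 17 below the collar's underside; its lowest 2 mm are thinned to 2.4 thick.
- lock_seat (a point): Nominal key axis on the lock's top, 84 above the table; case axes. The lock was fitted by hand in slotted holes: the true axis is up to 7 mm off along y and 2 along x, the lock up to 0.05 rad askew (fixed). Keyhole in a 4 mm plate: a 9.4 square for the shank, a slot 6.4 wide from it to +y, to 16.7 from the axis. The key enters bit to +y, till its collar lies on the plate (key_bow 28 above this point).
- lock_chamber (a point): Inside the lock, below lock_seat. With the key fully in, its bit is under the plate and turns clockwise from above, towards +x, pushing the bolt (2 N friction). A fixed stop ends the turn about 1.2 rad from home, give or take 0.25 for play. Turned back, the bit meets a wall at home (0.1 rad play); only there can it come up. Over 35 N on the key is forcing: keep the moment under 0.12 N m.
- case: Fixed wooden document case 240 (x) x 284 (y) x 60 high, origin under its centre: a lid, a seam, then a fixed ledge on the +x side. It includes the lock on the lid, a plain steel box 52 (x) x 45 (y) x 24 high, from 18 on the -y side of the key axis to 27 on the +y side.
- keeper (a point): Top middle of the steel staple on the case's ledge that receives the bolt: 12 (x) x 52 (y), 24 high.
- bolt (a joint): Travel of the steel bolt, m: 0 drawn back, 0.0078 to 0.0105 fully shot, with the key at its stop (towards the case's +x, 12 mm wide tongue, through the keeper). It stays where it is left; turning the key back does not bring it back.
- stand_slot (a point): Key axis of the slot in the key stand, on the stand's top face 42 above the table; axes of the stand. The stand is a fixed wooden block 60 (x) x 68 (y, from -30 to +38 of this point) x 42 high. Slot 11 wide (x), from 8 on the -y side to 19 on the +y side of this point, 24 deep. The key stands in it upright with its bit to +y and its collar on the top (key_bow 28 above this point).
- paste_bowl: Bystander, loose: dark steel bowl, 90 across, 45 high; origin under its centre.
- spray: Bystander, loose: black bottle, 56 across, 150 high; origin under its centre.
- brush: Bystander, loose: paste brush, 180 long, lying; origin under its centre.
- weight: Bystander, loose: square dark steel paperweight 50 x 50 x 28, standing on a front corner of the case's lid; origin under its centre.
- folder: Bystander, loose: white flat folding bone 150 x 22 x 6, lying; origin under its centre.
- dish: Bystander, loose: white ceramic dish, 70 across, 30 high; origin under its centre.
- jar: Bystander, loose: glass jar, 60 across, 75 high; origin under its centre.

How it is judged:
On the way, in this order (a step that is already met when the one before it is completed fails the run):
1. the key is fully in the lock, the bolt not yet shot (z of key_bow in the frame of lock_seat below 0.033 m and horizontal distance between key_bow and lock_seat below 0.013 m and angle between key_bow's own z axis and vertical below 0.15 rad and value of joint bolt below 0.004 m), for 0.1 s.
2. the key, fully in, is turned to its stop: the bolt is fully shot (z of key_bow in the frame of lock_seat below 0.033 m and horizontal distance between key_bow and lock_seat below 0.013 m and angle between key_bow's own z axis and vertical below 0.15 rad and value of joint bolt above 0.0072 m), for 0.1 s.
3. the key is turned back home and drawn out, the bolt still shot (z of key_bow in the frame of lock_seat above 0.05 m and value of joint bolt above 0.007 m), for 0.1 s.
At the end, for the whole second after the job is handed in: The bolt is shot (at least 7 mm) and the key stands at rest, upright (within 0.12 rad), in the stand's slot with its collar down on the top (within 4 mm) and within 8 mm of the slot's axis (value of joint bolt above 0.007 m and horizontal distance between key_bow and stand_slot below 0.008 m and z of key_bow in the frame of stand_slot below 0.032 m and angle between key_bow's own z axis and vertical below 0.12 rad and linear speed of key below 0.02 m/s); the robot touches nothing.
It fails at once if the key is forced: more than 35 N between the key and the case or its lock (contact force between key and case above 35 N).
It fails at once if the robot itself pushes on the case or lock with more than 8 N (contact force between the arm and case above 8 N).
It fails at once if the fingers push on the case, lock or bolt with more than 8 N (contact force between the fingers and case above 8 N).
It fails at once if a bystander is moved by more than 30 mm (distance of any of paste_bowl, spray, brush, weight, folder, dish, jar from where it was at the start of the episode above 0.03 m).
It also fails if it takes over 72 s, if anything falls off the work surface, if the arm or the gripper's body presses on something with over 40 N, if the wrist force passes 120 N, or if a joint passes its speed limit or range.

## Working session

There is one attempt and no reset: what is moved stays moved. The work goes in short steps, Python scripts to look and compute and a tool call to move; the robot and the scene stay as the last step left them, time stands still between calls to the robot, and variables do not carry over. Pictures are saved under pics/ and viewed, and the job is handed in when it is done.

Besides the shell and the picture viewer there is one more tool, called after "Call:" as a command line: name --pt "numbers of a row" for each row, then --argument value for the rest. play_rows: Moves the arm, as the interface text tells. Its arguments: {"type":"object","properties":{"series":{"type":"array","items":{"type":"array","items":{"type":"number"}}},"grip_force":{"type":"number"}},"required":["series"]}

```bash
ls; mkdir -p pics; python3 - <<'E'
from rig import robot, eyes, ticket
import cv2
for n in("scene","top"):
    im=eyes.camera(n); cv2.imwrite(f"pics/{n}0.png",im[:,:,::-1]); print(n,eyes.camera_params(n))
print(robot.get_obs(), robot.nose_length)
E
```

```text
pics
scene {'K': array([[379.44315981,   0.        , 321.8638011 ],
       [  0.        , 379.44315981, 202.33623834],
       [  0.        ,   0.        ,   1.        ]]), 'rvec': array([ 1.64307519,  1.81555275, -0.78991495]), 'tvec': array([ 0.10264721, -0.27956311,  1.43840869])}
top {'K': array([[371.24007706,   0.        , 317.19489276],
       [  0.        , 371.24007706, 200.51412309],
       [  0.        ,   0.        ,   1.        ]]), 'rvec': array([ 2.20208916, -2.17423057,  0.12248137]), 'tvec': array([-0.07751964,  0.55088224,  0.99874604])}
{'time': 0.1, 'q': array([ 9.61494015e-01,  5.28395367e-01,  1.43377615e+00,  5.94296070e-06,
        1.18139377e+00, -1.78538388e-01]), 'joint_velocities': array([ 1.47847358e-03, -1.06027003e-03, -2.35076966e-03, -6.96705575e-04,
        1.61805936e-03, -2.21499081e-06]), 'joint_torque': array([ 1.49193265e-04, -4.40984166e+01, -1.77149963e+01,  6.35287492e-02,
        5.34110167e-02, -5.55281406e-05]), 'position': array([0.26061644, 0.56739817, 0.24665519]), 'tool_rot': array([ 0.69141172, -0.15139345,  0.1508545 , -0.69012519]), 'ft_force': array([-0.70669134, -0.34032315, -0.75857161]), 'moment': array([-0.03388155, -0.03284871,  0.01305445]), 'grip_width': 0.0867297933936873} 0.025
```

View pics/scene0.png

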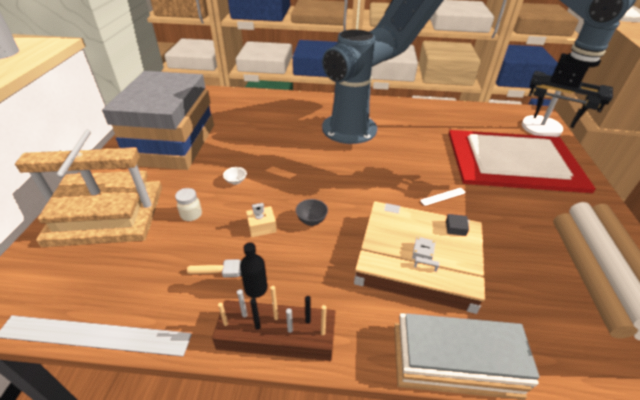

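View pics/top0.png

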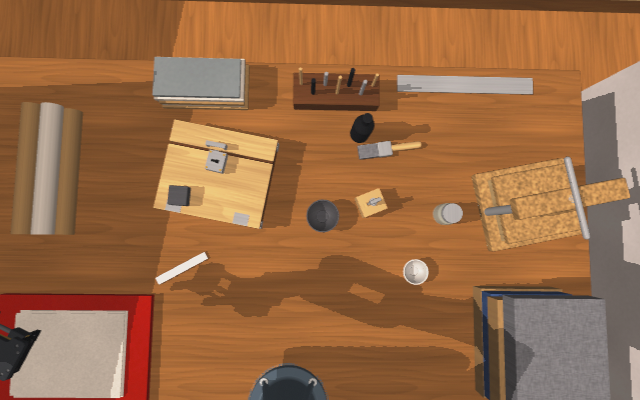

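The top view shows the case at about (215,175) with the lock at (216,160), and the stand with the key at (371,203). The scene view shows the key at (258,212) and the lock at (424,248). I'll zoom in on both.

```bash
python3 - <<'E'
import cv2,numpy as np
t=cv2.imread("pics/top0.png"); s=cv2.imread("pics/scene0.png")
def c(im,x,y,w,h,k): return cv2.resize(im[y:y+h,x:x+w],None,fx=k,fy=k,interpolation=cv2.INTER_CUBIC)
cv2.imwrite("pics/z1.png",np.hstack([c(t,346,180,50,45,8),c(t,191,137,50,45,8)]))
cv2.imwrite("pics/z2.png",np.hstack([c(s,237,195,50,45,8),c(s,399,230,50,45,8)]))
cv2.imwrite("pics/z3.png",c(t,145,110,140,125,5))
cv2.imwrite("pics/z4.png",c(s,350,195,140,115,5))
E
```

```text
(no output)
```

View pics/z1.png

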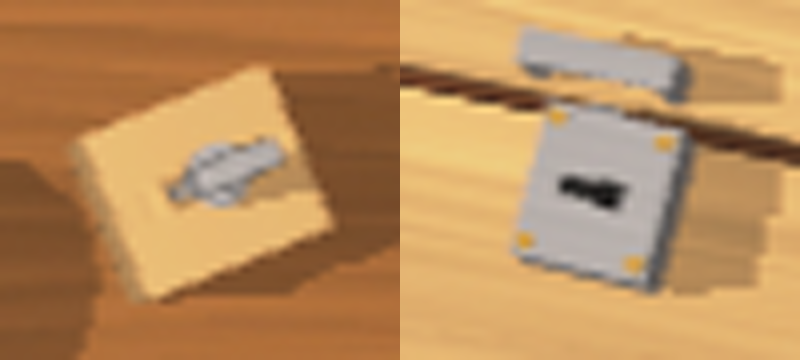

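View pics/z2.png

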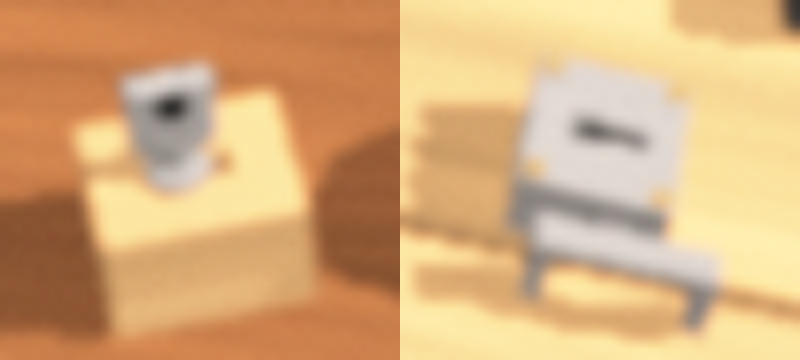

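View pics/z3.png

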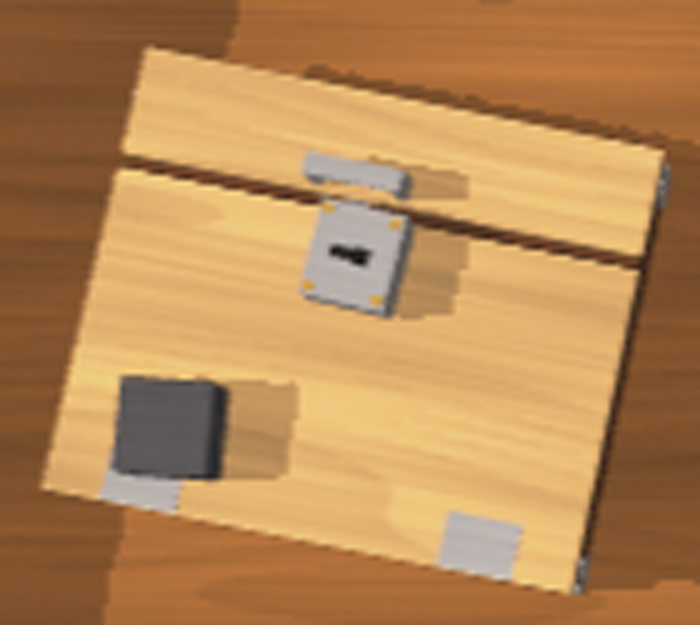

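View pics/z4.png

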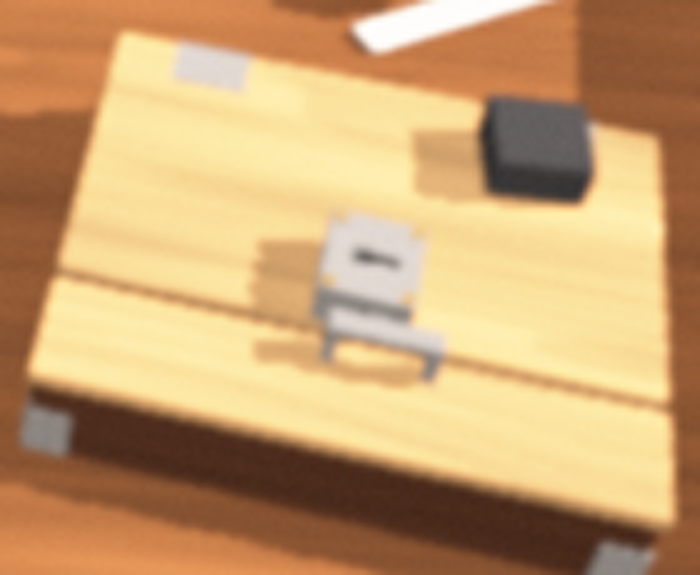

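```bash
cat > h.py <<'E'
import numpy as np, cv2
from rig import eyes, robot
P={n:eyes.camera_params(n) for n in("scene","top")}
for p in P.values(): p['R']=cv2.Rodrigues(p['rvec'])[0]
def ray(n,uv):
    p=P[n]; d=p['R'].T@np.linalg.solve(p['K'],[uv[0],uv[1],1]); c=-p['R'].T@p['tvec']; return c,d/np.linalg.norm(d)
def plane(n,uv,z):
    c,d=ray(n,uv); return c+d*(z-c[2])/d[2]
def tri(a,b):  # top uv, scene uv
    c1,d1=ray("top",a); c2,d2=ray("scene",b)
    t=np.linalg.lstsq(np.stack([d1,-d2],1),c2-c1,rcond=None)[0]
    p,q=c1+t[0]*d1,c2+t[1]*d2; return (p+q)/2,np.linalg.norm(p-q)
def proj(n,X):
    p=P[n]; return cv2.projectPoints(np.array(X,float).reshape(-1,1,3),p['rvec'],p['tvec'],p['K'],None)[0].reshape(-1,2)
def up(im,x,y,w,h,k=8):
    # upscaled crop; pixel (u,v) full -> ((u-x+.5)*k-.5)
    return cv2.resize(im[y:y+h,x:x+w],None,fx=k,fy=k,interpolation=cv2.INTER_CUBIC)
def dn(pt,x,y,k=8): return (np.array(pt)+.5)/k-.5+[x,y]
E
python3 - <<'E'
from h import *
t=cv2.imread("pics/top0.png"); s=cv2.imread("pics/scene0.png")
out=[]
for n,im,(x,y) in(("top",t,(191,137)),("scene",s,(399,230)),("top",t,(346,180)),("scene",s,(237,195))):
    z=up(im,x,y,50,45); hsv=cv2.cvtColor(z,cv2.COLOR_BGR2HSV)
    lock = x in(191,399)
    V,S=hsv[...,2].astype(int),hsv[...,1].astype(int)
    if lock: m=((S<70)&(V>(150 if n=="top" else 175)))
    else: m=((V>(200 if n=="top" else 225)))
    m=cv2.morphologyEx(m.astype(np.uint8)*255,cv2.MORPH_OPEN,np.ones((9,9)))
    m=cv2.morphologyEx(m,cv2.MORPH_CLOSE,np.ones((25,25)))
    cs=cv2.findContours(m,cv2.RETR_EXTERNAL,cv2.CHAIN_APPROX_NONE)[0]
    v=z.copy(); cv2.drawContours(v,cs,-1,(0,0,255),1)
    c=max(cs,key=cv2.contourArea); 
    print(n,x,"box",cv2.minAreaRect(c)); 
    zz=0.084 if lock else .042
    q=cv2.approxPolyDP(cv2.convexHull(c),14,True)[:,0]; print("quad",[np.round(plane(n,dn(p,x,y),zz),4)[:2] for p in q])
    for p in q: cv2.circle(v,tuple(int(a) for a in p),3,(255,0,0),-1)
    if lock:
        k=((V<75)).astype(np.uint8)*255; k[:110]=0;k[240:]=0;k[:,:120]=0;k[:,270:]=0
        kc=max(cv2.findContours(k,0,1)[0],key=cv2.contourArea); cv2.drawContours(v,[kc],-1,(0,255,0),1)
        M=cv2.moments(kc); cen=dn((M['m10']/M['m00'],M['m01']/M['m00']),x,y); print("hole cen",cen,plane(n,cen,zz), "ext",[np.round(plane(n,dn(p,x,y),zz),4)[:2] for p in cv2.boxPoints(cv2.minAreaRect(kc))])
    out.append(v)
cv2.imwrite("pics/seg.png",np.vstack([np.hstack(out[:2]),np.hstack(out[2:])]))
E
```

```text
top 191 box ((195.40963745117188, 191.26414489746094), (138.7886962890625, 165.86309814453125), 15.068489074707031)
quad [array([0.676 , 0.2083]), array([0.6702, 0.1812]), array([0.6611, 0.1734]), array([0.6283, 0.1798]), array([0.6193, 0.1885]), array([0.6241, 0.2145]), array([0.6352, 0.223 ]), array([0.6696, 0.2162])]
hole cen [214.76434645 160.49797133] [0.64758086 0.19900015 0.084     ] ext [array([0.6464, 0.2101]), array([0.6535, 0.2086]), array([0.6491, 0.1903]), array([0.6421, 0.1918])]
scene 399 box ((229.86236572265625, 171.4297637939453), (231.08059692382812, 198.62588500976562), 12.994616508483887)
quad [array([0.6242, 0.179 ]), array([0.6178, 0.193 ]), array([0.6328, 0.2223]), array([0.7018, 0.2215]), array([0.6906, 0.1712]), array([0.6546, 0.1701])]Traceback (most recent call last):
  File "<stdin>", line 21, in <module>
ValueError: max() iterable argument is empty
```

```bash
cat > seg.py <<'E'
from h import *
t=cv2.imread("pics/top0.png"); s=cv2.imread("pics/scene0.png")
out=[]
for n,im,(x,y) in(("top",t,(191,137)),("scene",s,(399,230)),("top",t,(346,180)),("scene",s,(237,195))):
    z=up(im,x,y,50,45); hsv=cv2.cvtColor(z,cv2.COLOR_BGR2HSV)
    lock = x in(191,399)
    V,S=hsv[...,2].astype(int),hsv[...,1].astype(int)
    if lock: m=((S<70)&(V>(150 if n=="top" else 190)))
    else: m=((V>(200 if n=="top" else 215)))
    if n=="scene" and lock: m[205:]=0
    m=cv2.morphologyEx(m.astype(np.uint8)*255,cv2.MORPH_OPEN,np.ones((9,9)))
    if not lock:
        m=cv2.morphologyEx(m,cv2.MORPH_CLOSE,np.ones((15,15)))
    cs=cv2.findContours(m,cv2.RETR_EXTERNAL,cv2.CHAIN_APPROX_NONE)[0]
    v=z.copy()
    c=max(cs,key=cv2.contourArea); cv2.drawContours(v,[c],-1,(0,0,255),1)
    # fit four lines in world plane
    zz=0.084 if lock else .042
    W=np.array([plane(n,dn(p,x,y),zz)[:2] for p in c[:,0]],np.float32)
    r=cv2.minAreaRect(W*1000); print(n,"lock" if lock else "stand","world rect centre/size/angle",np.round(r[0],1),np.round(r[1],1),round(r[2],2))
    print(" corners",np.round(cv2.boxPoints(r),1).tolist())
    if lock:
        k=((V<(75 if n=="top" else 120))).astype(np.uint8)*255; k[:100]=0;k[170 if n=="scene" else 240:]=0;k[:,:120]=0;k[:,270:]=0
        kc=max(cv2.findContours(k,0,1)[0],key=cv2.contourArea); cv2.drawContours(v,[kc],-1,(0,255,0),1)
        K=np.array([plane(n,dn(p,x,y),zz)[:2] for p in kc[:,0]],np.float32)*1000
        M=cv2.moments(kc); cen=dn((M['m10']/M['m00'],M['m01']/M['m00']),x,y); print(" hole cen",cen,plane(n,cen,zz)[:2], "rect",cv2.minAreaRect(K),cv2.boxPoints(cv2.minAreaRect(K)).round(1).tolist())
    out.append(v)
cv2.imwrite("pics/seg.png",np.vstack([np.hstack(out[:2]),np.hstack(out[2:])]))
E
python3 seg.py
```

```text
top lock world rect centre/size/angle [647.7 198.3] [45.4 54.5] 76.21
 corners [[615.7999877929688, 182.8000030517578], [668.7000122070312, 169.8000030517578], [679.5, 213.89999389648438], [626.5999755859375, 226.89999389648438]]
 hole cen [214.76434645 160.49797133] [0.64758086 0.19900015] rect ((647.7670288085938, 200.1909942626953), (18.899791717529297, 7.240786552429199), 76.70780944824219) [[642.0999755859375, 191.8000030517578], [649.0999755859375, 190.1999969482422], [653.5, 208.60000610351562], [646.4000244140625, 210.1999969482422]]
scene lock world rect centre/size/angle [645.8 196.3] [47.3 53.3] 77.3
 corners [[614.5999755859375, 179.10000610351562], [666.5999755859375, 167.39999389648438], [677.0, 213.60000610351562], [625.0, 225.3000030517578]]
 hole cen [422.78304598 245.91918103] [0.64665176 0.19286956] rect ((646.7012329101562, 192.93214416503906), (2.337156295776367, 3.9753847122192383), 6.180008411407471) [[645.2999877929688, 194.8000030517578], [645.7999877929688, 190.8000030517578], [648.0999755859375, 191.10000610351562], [647.5999755859375, 195.0]]
top stand world rect centre/size/angle [ 548.  -217.1] [60.7 69.6] 22.56
 corners [[506.6000061035156, -196.60000610351562], [533.2999877929688, -260.8999938964844], [589.4000244140625, -237.60000610351562], [562.7000122070312, -173.39999389648438]]
scene stand world rect centre/size/angle [ 561.4 -211.7] [109.8  76.4] 24.37
 corners [[495.6000061035156, -199.5], [527.0999755859375, -269.1000061035156], [627.2000122070312, -223.8000030517578], [595.7000122070312, -154.1999969482422]]
```

View pics/seg.png

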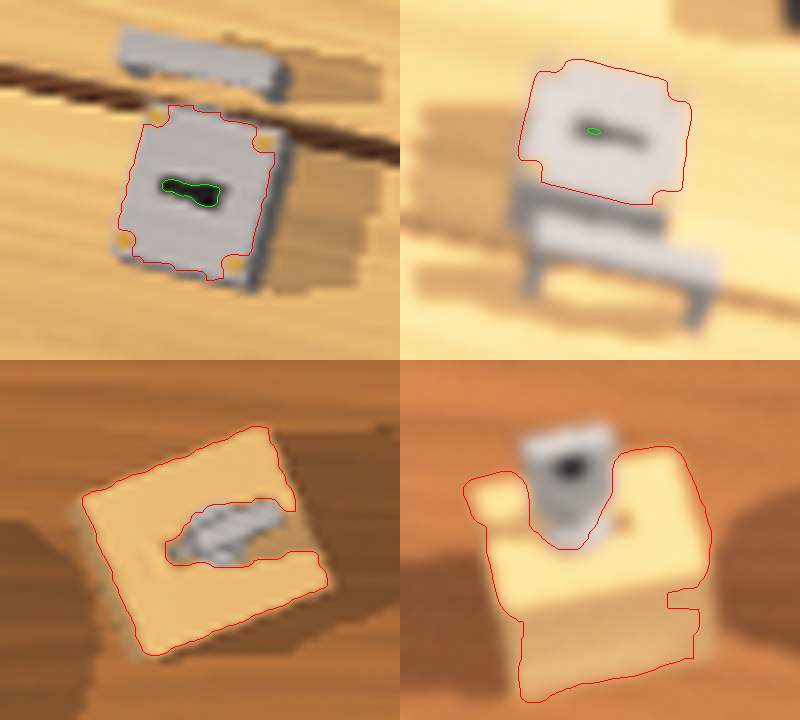

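Both views trace the lock plate and keyhole (top view hole at about 214.8,160.5). The top view also traces the stand face cleanly. In the scene view the stand mask spills onto its front face, so I'll triangulate the stand and lock corners and the bow top to check heights.

```bash
python3 - <<'E'
from h import *
T=[(333,227),(148,295),(82,137),(267,67)]; S=[(67,125),(278,88),(308,212),(105,248)]
pts=[]
for a,b in zip(T,S):
    p,e=tri(dn(a,346,180),dn(b,237,195)); pts.append(p); print("stand corner",p.round(4),round(e,4))
print("mean",np.mean(pts,0).round(4))
print("bowtop",tri(dn((245,167),346,180),dn((167,80),237,195)))
for n,o,(c) in(("top",(346,180),(245,167)),("scene",(237,195),(167,80))): print(plane(n,dn(c,*o),.085))
# lock rect corners
T=[(147,100),(290,130),(252,293-2),(118,255)]
# hole square centre, visually
print("holesq",tri(dn((210,194),191,137),dn((185,130),399,230)))
# keeper top & weight top, case corners via hand px (5x crops)
f=lambda a:dn(a,145,110,5)
g=lambda a:dn(a,350,195,5)
for nm,a,b in(("c -x-y",(578,592),(122,33)),("c -x+y",(42,488),(658,135)),("c+x+y",(148,47),(672,525)),("c+x-y",(665,150),(33,378)),("weight top",(170,428),(537,125)),("keeper",(357,172),(386,325))):
    print(nm,tri(f(a),g(b)))
E
```

```text
stand corner [ 0.5328 -0.2622  0.0452] 0.0043
stand corner [ 0.5085 -0.1968  0.0471] 0.0002
stand corner [ 0.5623 -0.1758  0.0425] 0.0016
stand corner [ 0.587  -0.2384  0.0437] 0.0007
mean [ 0.5477 -0.2183  0.0446]
bowtop (array([ 0.54889671, -0.22282239,  0.08475798]), np.float64(0.0001006058837870753))
[ 0.54888194 -0.22282858  0.085     ]
[ 0.54915898 -0.22269013  0.085     ]
holesq (array([0.64663331, 0.19190157, 0.08438885]), np.float64(0.00324726350034469))
c -x-y (array([0.47394322, 0.08135871, 0.06026564]), np.float64(0.003245196601898282))
c -x+y (array([0.52493556, 0.36065411, 0.06248384]), np.float64(0.00065956438537661))
c+x+y (array([0.76385965, 0.31708131, 0.05795745]), np.float64(0.0021762274836231504))
c+x-y (array([0.71294308, 0.03973669, 0.0564196 ]), np.float64(0.0009062988647386924))
weight top (array([0.5547865 , 0.28598573, 0.09087895]), np.float64(4.020159617501484e-05))
keeper (array([0.69052102, 0.19652502, 0.08744638]), np.float64(0.00010475246178073621))
```

```bash
cat >> h.py <<'E'
from scipy.spatial.transform import Rotation as Rt
def Rdes(yaw,flip=False):
    z=np.array([np.cos(yaw),np.sin(yaw),0])*(-1 if flip else 1); y=np.array([0,0,-1.]); return np.stack([np.cross(y,z),y,z],1)
def delta(pos,yaw,flip=False,cur=None):
    """tool-frame scaled shift (current axes) and rot for target; tcp pos world"""
    o=robot.get_obs() if cur is None else cur; R=Rt.from_quat(o['tool_rot']).as_matrix()
    d=R.T@(np.array(pos)-o['position'])/.1; r=Rt.from_matrix(R.T@Rdes(yaw,flip)).as_rotvec()/np.pi
    return d,r
def st():
    o=robot.get_obs(); R=Rt.from_quat(o['tool_rot']).as_matrix()
    print('t',round(o['time'],2),'pos',o['position'].round(4),'yawz',round(np.arctan2(R[1,2],R[0,2]),4),'tilt',R[2,[0,2]].round(4),'q',o['q'].round(2),'F',o['ft_force'].round(2),'M',o['moment'].round(3),'w',round(o['grip_width'],4))
E
python3 - <<'E'
from h import *
st()
for f in(False,True): print(delta([.549,-.222,.13],.385,f))
E
```

```text
t 0.1 pos [0.2606 0.5674 0.2467] yawz 1.14 tilt [-0.0004 -0.0019] q [ 0.96  0.53  1.43  0.    1.18 -0.18] F [-0.71 -0.34 -0.76] M [-0.034 -0.033  0.013] w 0.0867
(array([ 5.9170698 ,  1.17602583, -5.96636799]), array([6.30738764e-04, 2.40333479e-01, 1.25358301e-04]))
(array([ 5.9170698 ,  1.17602583, -5.96636799]), array([ 1.57123905e-04, -7.59666137e-01, -7.90567015e-04]))
```

Call:
play_rows --pt "1 0.28 0.02 -0.28 0 0 0" --pt "1 0.28 0.02 -0.28 0 0 0" --pt "1 0.28 0.02 -0.28 0 0 0" --pt "1 0.28 0.02 -0.28 0 0 0" --pt "1 0.28 0.02 -0.28 0 0 0" --pt "1 0.28 0.02 -0.28 0 0 0" --pt "1 0.28 0.02 -0.28 0 0 0" --pt "1 0.28 0.02 -0.28 0 0 0" --pt "1 0.28 0.02 -0.28 0 0 0" --pt "1 0.28 0.02 -0.28 0 0 0" --pt "1 0.28 0.02 -0.28 0 0 0" --pt "1 0.28 0.02 -0.28 0 0 0"

```text
time: 1.1
position: [0.426, 0.1204, 0.2234]
tool_rot: [-0.691, 0.151, -0.151, 0.691]
ft_force: [0.3, 0.2, 0.2]
grip_width: 0.0872
```

Call:
play_rows --pt "1 0.28 0.06 -0.28 0 0 0" --pt "1 0.28 0.06 -0.28 0 0 0" --pt "1 0.28 0.06 -0.28 0 0 0" --pt "1 0.28 0.06 -0.28 0 0 0" --pt "1 0.28 0.06 -0.28 0 0 0" --pt "1 0.28 0.06 -0.28 0 0 0" --pt "1 0.28 0.06 -0.28 0 0 0" --pt "1 0.28 0.06 -0.28 0 0 0" --pt "1 0.28 0.06 -0.28 0 0 0" --pt "1 0 0 0 0 0.04 0" --pt "1 0 0 0 0 0.04 0" --pt "1 0 0 0 0 0.04 0"

```text
time: 2.1
position: [0.5493, -0.2129, 0.1686]
tool_rot: [-0.649, 0.28, -0.279, 0.649]
ft_force: [0.4, 0.2, 0.3]
grip_width: 0.0868
```

Call:
play_rows --pt "1 0 0 0 0 0.04 0" --pt "1 0 0 0 0 0.04 0" --pt "1 0 0 0 0 0.04 0" --pt "1 0 0 0 0 0 0"

```text
time: 2.43
position: [0.5494, -0.2118, 0.1691]
tool_rot: [-0.587, 0.395, -0.394, 0.587]
ft_force: [-0.4, -0.0, 0.5]
grip_width: 0.0869
```

```bash
python3 - <<'E'
from h import *
st(); print(delta([.549,-.222,.130],.385))
im=eyes.camera("top");cv2.imwrite("pics/a.png",up(im[:,:,::-1],330,160,80,70,8))
E
```

```text
t 2.43 pos [ 0.5494 -0.2118  0.1691] yawz 0.3878 tilt [-0.0009 -0.0006] q [-0.56  0.58  1.6   0.    0.97 -0.95] F [-0.44 -0.04  0.52] M [-0.011  0.051 -0.05 ] w 0.0869
(array([ 0.09328212,  0.39083529, -0.04204674]), array([ 0.00018519,  0.00088355, -0.00028426]))
```

View pics/a.png

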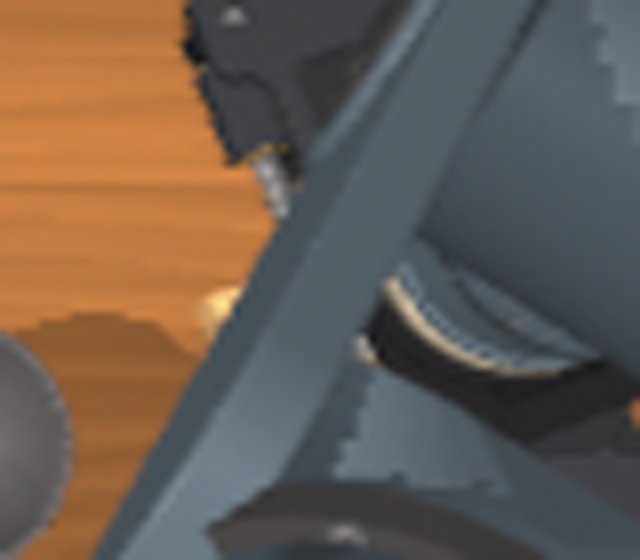

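The arm hides the stand in the top view. The pose error is small, so I'll go down straddling the bow and close gently.

Call:
play_rows --pt "1 0.093 0.1 -0.042 0 0 0" --pt "1 0 0.3 0 0 0 0" --pt "1 0 0.3 0 0 0 0" --pt "1 0 0.15 0 0 0 0" --pt "1 0 0.06 0 0 0 0" --pt "1 0 0 0 0 0 0" --pt "1 0 0 0 0 0 0" --grip_force 6

```text
time: 3.07
position: [0.5496, -0.2227, 0.0785]
tool_rot: [0.588, -0.393, 0.394, -0.588]
ft_force: [-0.2, 0.3, 1.1]
grip_width: 0.0867
```

```bash
python3 - <<'E'
from h import *
st(); print(delta([.549,-.222,.078],.385))
im=eyes.camera("scene");cv2.imwrite("pics/b.png",up(im[:,:,::-1],210,150,90,75,8))
E
```

```text
t 3.07 pos [ 0.5496 -0.2227  0.0785] yawz 0.3907 tilt [0.0003 0.0001] q [-0.57  0.72  1.64 -0.    0.78 -0.96] F [-0.22  0.33  1.06] M [-0.095  0.051  0.017] w 0.0867
(array([-0.00856458,  0.0046636 , -0.00254797]), array([-2.37586414e-05,  1.82743036e-03,  9.03200445e-05]))
```

View pics/b.png

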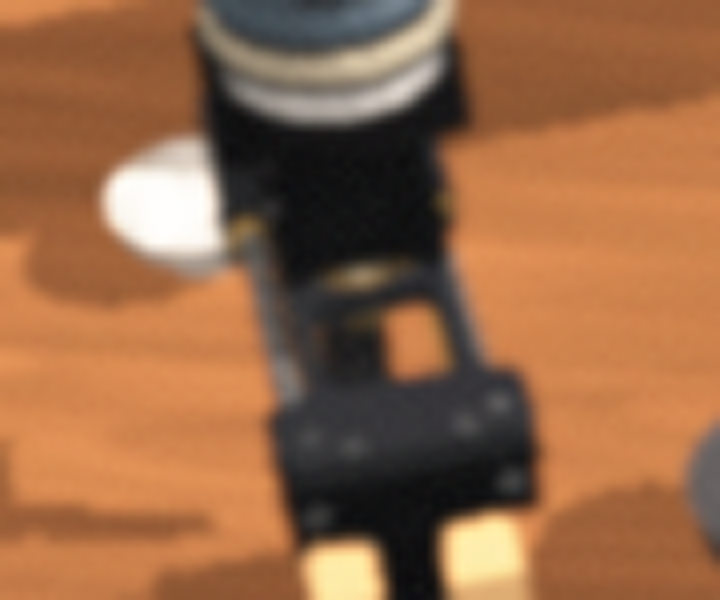

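The gripper straddles the key, centred on the stand. Closing now.

Call:
play_rows --pt "0.3 0 0 0 0 0 0" --pt "0.2 0 0 0 0 0 0" --pt "0.15 0 0 0 0 0 0" --pt "0.1 0 0 0 0 0 0" --pt "0 0 0 0 0 0 0" --pt "0 0 0 0 0 0 0" --pt "0 0 0 0 0 0 0" --pt "0 0 0 0 0 0 0" --grip_force 6

```text
time: 3.78
position: [0.5493, -0.2221, 0.0785]
tool_rot: [0.587, -0.394, 0.394, -0.587]
ft_force: [0.4, -0.3, -0.6]
grip_width: 0.0416
```

```bash
python3 -c "
from h import *
st()"
```

```text
t 3.78 pos [ 0.5493 -0.2221  0.0785] yawz 0.39 tilt [ 0. -0.] q [-0.57  0.72  1.64 -0.    0.78 -0.96] F [ 0.42 -0.35 -0.63] M [-0.073  0.037 -0.033] w 0.0416
```

Still closing (65 mm/s).

Call:
play_rows --pt "0 0 0 0 0 0 0" --pt "0 0 0 0 0 0 0" --pt "0 0 0 0 0 0 0" --pt "0 0 0 0 0 0 0" --pt "0 0 0 0 0 0 0" --pt "0 0 0 0 0 0 0" --pt "0 0 0 0 0 0 0" --pt "0 0 0 0 0 0 0" --grip_force 6

```text
time: 4.45
position: [0.5493, -0.2221, 0.0785]
tool_rot: [0.587, -0.394, 0.394, -0.587]
ft_force: [0.4, -0.4, -0.5]
grip_width: 0.0099
```

```bash
python3 -c "
from h import *
st()"
```

```text
t 4.45 pos [ 0.5493 -0.2221  0.0785] yawz 0.39 tilt [-0.0001 -0.0002] q [-0.57  0.72  1.64 -0.    0.78 -0.96] F [ 0.39 -0.37 -0.47] M [-0.09   0.038 -0.04 ] w 0.0099
```

Gripped at 9.9 mm with no side load. Lifting with a 25 N grip.

Call:
play_rows --pt "0 0 0 0 0 0 0" --pt "0 0 0 0 0 0 0" --pt "0 0 -0.05 0 0 0 0" --pt "0 0 -0.15 0 0 0 0" --pt "0 0 -0.2 0 0 0 0" --pt "0 0 -0.2 0 0 0 0" --pt "0 0 -0.2 0 0 0 0" --pt "0 0 0 0 0 0 0" --grip_force 25

```text
time: 5.12
position: [0.5516, -0.2234, 0.1627]
tool_rot: [-0.587, 0.391, -0.397, 0.588]
ft_force: [0.2, -0.1, -0.6]
grip_width: 0.0102
```

```bash
python3 - <<'E'
from h import *
st(); print(delta([.6464,.1932,.158],-.232))
im=eyes.camera("scene");cv2.imwrite("pics/c.png",up(im[:,:,::-1],210,140,90,75,8))
E
```

```text
t 5.12 pos [ 0.5516 -0.2234  0.1627] yawz 0.3902 tilt [0.0067 0.0048] q [-0.57  0.59  1.59  0.    0.95 -0.96] F [ 0.23 -0.08 -0.59] M [-0.051 -0.035  0.006] w 0.0102
(array([-3.49297151,  0.03575585,  2.46074806]), array([-0.00214923,  0.19803337,  0.00159798]))
```

View pics/c.png

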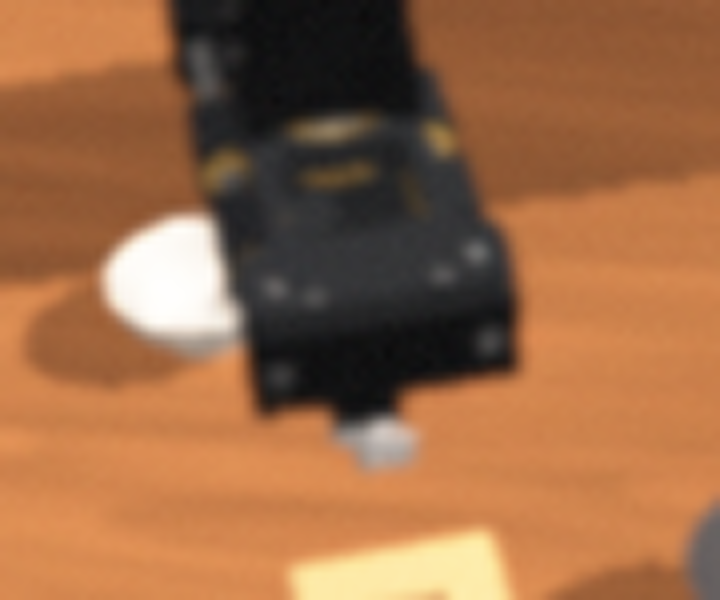

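The key is out of the stand, collar visible below the fingers. Moving to above the lock.

Call:
play_rows --pt "0 -0.2 0 0.14 0 0 0" --pt "0 -0.32 0 0.225 0 0 0" --pt "0 -0.32 0 0.225 0 0 0" --pt "0 -0.32 0 0.225 0 0 0" --pt "0 -0.32 0 0.225 0 0 0" --pt "0 -0.32 0 0.225 0 0 0" --pt "0 -0.32 0 0.225 0 0 0" --pt "0 -0.32 0 0.225 0 0 0" --pt "0 -0.32 0 0.225 0 0 0" --pt "0 -0.32 0 0.225 0 0 0" --pt "0 -0.32 0 0.225 0 0 0" --pt "0 -0.1 0 0.07 0 0 0"

```text
time: 6.17
position: [0.6436, 0.2009, 0.1571]
tool_rot: [-0.588, 0.393, -0.392, 0.589]
ft_force: [0.0, 0.1, -0.4]
grip_width: 0.01
```

Call:
play_rows --pt "0 0 0 0 0 0.039 0" --pt "0 0 0 0 0 0.039 0" --pt "0 0 0 0 0 0.039 0" --pt "0 0 0 0 0 0.039 0" --pt "0 0 0 0 0 0.039 0" --pt "0 0 0 0 0 0 0" --pt "0 0 0 0 0 0 0"

```text
time: 6.75
position: [0.6431, 0.1946, 0.1574]
tool_rot: [-0.443, 0.552, -0.551, 0.441]
ft_force: [-0.5, 0.6, -0.9]
grip_width: 0.0099
```

```bash
python3 - <<'E'
from h import *
st(); print(delta([.6464,.1932,.150],-.232))
im=eyes.camera("scene");cv2.imwrite("pics/d.png",up(im[:,:,::-1],375,180,90,75,8))
im=eyes.camera("top");cv2.imwrite("pics/e.png",up(im[:,:,::-1],175,120,90,75,8))
E
```

```text
t 6.75 pos [0.6431 0.1946 0.1574] yawz -0.2197 tilt [ 0.0009 -0.0021] q [ 0.13  0.69  1.38 -0.    1.07  0.35] F [-0.52  0.65 -0.9 ] M [-0.117  0.052 -0.031] w 0.0099
(array([0.00680556, 0.07344353, 0.03572974]), array([0.00066087, 0.00390792, 0.00030355]))
```

View pics/d.png

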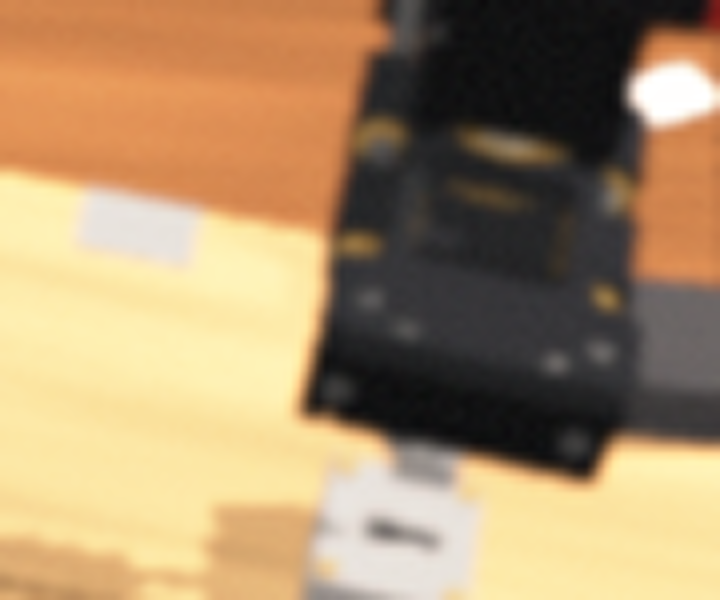

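View pics/e.png

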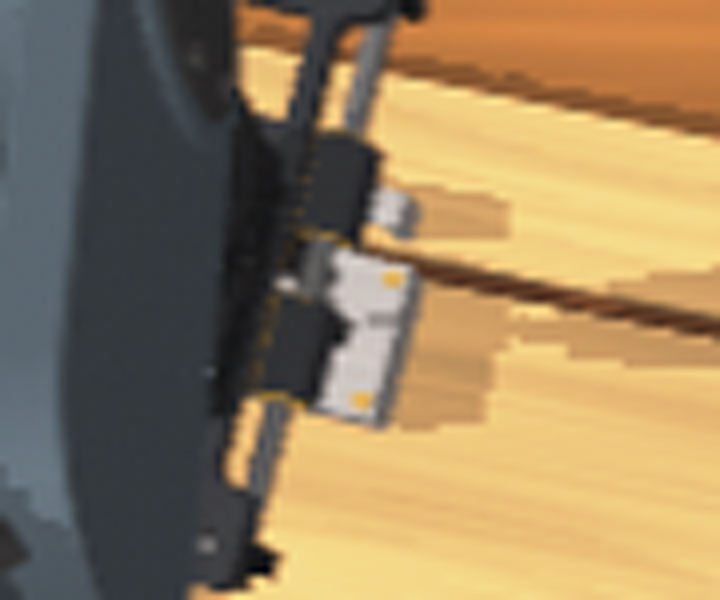

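The key hangs above the lock, with the hole still visible in the scene view at crop (400,535). Correcting the position, then going down to just above the plate.

Call:
play_rows --pt "0 0.007 0.05 0.036 0 0.004 0" --pt "0 0 0.06 0 0 0 0" --pt "0 0 0.04 0 0 0 0" --pt "0 0 0 0 0 0 0" --pt "0 0 0 0 0 0 0"

```text
time: 7.27
position: [0.6467, 0.1936, 0.1427]
tool_rot: [-0.438, 0.555, -0.555, 0.437]
ft_force: [0.9, -0.0, -0.8]
grip_width: 0.0092
```

```bash
python3 - <<'E'
from h import *
st(); print(delta([.6464,.1932,.1380],-.232))
im=eyes.camera("scene");cv2.imwrite("pics/d2.png",up(im[:,:,::-1],395,215,60,50,12))
E
```

```text
t 7.27 pos [0.6467 0.1936 0.1427] yawz -0.235 tilt [ 0.0005 -0.0015] q [0.13 0.71 1.38 0.   1.05 0.36] F [ 0.86 -0.05 -0.85] M [-0.04   0.057  0.016] w 0.0092
(array([ 0.00407696,  0.04745379, -0.00181891]), array([ 0.00047658, -0.00094351,  0.00016897]))
```

View pics/d2.png

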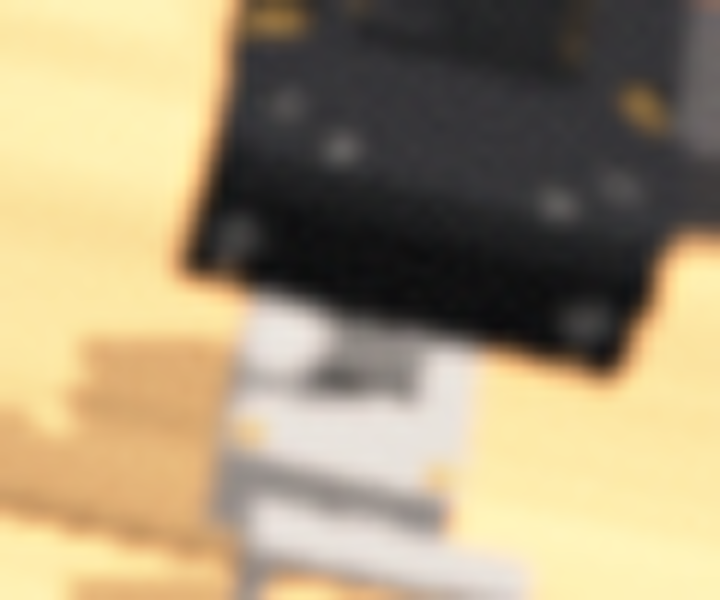

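The bit and shank hang right over the hole at about crop (360,370). Descending in small steps.

Call:
play_rows --pt "0 0.004 0.02 0 0 0 0" --pt "0 0 0.01 0 0 0 0" --pt "0 0 0.01 0 0 0 0" --pt "0 0 0.01 0 0 0 0" --pt "0 0 0.01 0 0 0 0" --pt "0 0 0 0 0 0 0"

```text
time: 7.82
position: [0.6469, 0.1932, 0.1373]
tool_rot: [-0.438, 0.555, -0.555, 0.438]
ft_force: [-0.4, 0.4, -1.4]
grip_width: 0.0099
```

```bash
python3 -c "
from h import *
st()"
```

```text
t 7.82 pos [0.6469 0.1932 0.1373] yawz -0.2351 tilt [ 0.0002 -0.0004] q [ 0.13  0.72  1.39 -0.    1.03  0.36] F [-0.36  0.44 -1.37] M [-0.152  0.032  0.008] w 0.0099
```

Call:
play_rows --pt "0 0 0.01 0 0 0 0" --pt "0 0 0.005 0 0 0 0" --pt "0 0 0 0 0 0 0"

```text
time: 8.07
position: [0.647, 0.1933, 0.1359]
tool_rot: [-0.438, 0.555, -0.555, 0.438]
ft_force: [-0.1, 1.4, -1.1]
grip_width: 0.0101
```

Call:
play_rows --pt "0 0 0.01 0 0 0 0" --pt "0 0 0.005 0 0 0 0" --pt "0 0 0 0 0 0 0"

```text
time: 8.32
position: [0.6472, 0.1933, 0.1352]
tool_rot: [0.438, -0.555, 0.555, -0.438]
ft_force: [-1.8, -0.2, 2.7]
grip_width: 0.01
```

```bash
python3 -c "
from h import *
st()"
```

```text
t 8.32 pos [0.6472 0.1933 0.1352] yawz -0.2351 tilt [-0.0002  0.0004] q [0.13 0.72 1.39 0.   1.03 0.36] F [-1.8  -0.17  2.69] M [-0.082  0.303 -0.002] w 0.01
```

Contact is about 3.5 N up with a −x push, so the taper sits on the +x edge of the hole. I'll ease 1 mm toward −x.

Call:
play_rows --pt "0 0 0 -0.01 0 0 0" --pt "0 0 0 0 0 0 0" --pt "0 0 0 0 0 0 0"

```text
time: 8.57
position: [0.6468, 0.1934, 0.1351]
tool_rot: [0.437, -0.555, 0.556, -0.438]
ft_force: [0.0, 0.0, 3.5]
grip_width: 0.0099
```

```bash
python3 -c "
from h import *
st()"
```

```text
t 8.57 pos [0.6468 0.1934 0.1351] yawz -0.2351 tilt [-0.0004  0.002 ] q [ 0.13  0.72  1.39 -0.    1.03  0.36] F [0.05 0.01 3.49] M [-0.242 -0.091  0.011] w 0.0099
```

Call:
play_rows --pt "0 0 0 -0.008 0 0 0" --pt "0 0 0 0 0 0 0"

```text
time: 8.73
position: [0.645, 0.1937, 0.1343]
tool_rot: [-0.438, 0.555, -0.555, 0.438]
ft_force: [0.1, 0.4, -1.3]
grip_width: 0.0098
```

Call:
play_rows --pt "0 0 0 -0.008 0 0 0" --pt "0 0 0 0 0 0 0"

```text
time: 8.9
position: [0.644, 0.1939, 0.1338]
tool_rot: [-0.438, 0.555, -0.555, 0.438]
ft_force: [0.1, -1.3, -0.6]
grip_width: 0.0096
```

```bash
python3 -c "
from h import *
st()"
```

```text
t 8.9 pos [0.644  0.1939 0.1338] yawz -0.235 tilt [ 0.0004 -0.0011] q [ 0.13  0.72  1.4  -0.    1.02  0.36] F [ 0.12 -1.31 -0.63] M [-0.079 -0.111 -0.036] w 0.0096
```

The −x nudge let it drop in. Continuing down slowly.

Call:
play_rows --pt "0 0 0.01 0.004 0 0 0" --pt "0 0 0.01 0 0 0 0" --pt "0 0 0 0 0 0 0"

```text
time: 9.15
position: [0.6443, 0.1938, 0.1318]
tool_rot: [-0.438, 0.556, -0.555, 0.437]
ft_force: [0.5, 1.1, 0.3]
grip_width: 0.0099
```

```bash
python3 -c "
from h import *
st()"
```

```text
t 9.15 pos [0.6443 0.1938 0.1318] yawz -0.2352 tilt [ 0.0005 -0.0018] q [0.13 0.72 1.4  0.   1.02 0.36] F [0.55 1.08 0.35] M [-0.039  0.052 -0.005] w 0.0099
```

Call:
play_rows --pt "0 0 0.01 0 0 0 0" --pt "0 0 0.01 0 0 0 0" --pt "0 0 0 0 0 0 0"

```text
time: 9.4
position: [0.6446, 0.1938, 0.1302]
tool_rot: [-0.438, 0.555, -0.555, 0.438]
ft_force: [0.4, -0.6, -1.0]
grip_width: 0.0096
```

Call:
play_rows --pt "0 0 0.01 0 0 0 0" --pt "0 0 0.01 0 0 0 0" --pt "0 0 0.01 0 0 0 0" --pt "0 0 0 0 0 0 0"

```text
time: 9.73
position: [0.6448, 0.1937, 0.1273]
tool_rot: [-0.438, 0.555, -0.555, 0.438]
ft_force: [-0.3, 1.1, -0.5]
grip_width: 0.0095
```

```bash
python3 -c "
from h import *
st()"
```

```text
t 9.73 pos [0.6448 0.1937 0.1273] yawz -0.2352 tilt [ 0.0001 -0.0004] q [0.13 0.73 1.4  0.   1.01 0.36] F [-0.31  1.12 -0.47] M [-0.09   0.052  0.024] w 0.0095
```

Call:
play_rows --pt "0 0 0.01 0 0 0 0" --pt "0 0 0.01 0 0 0 0" --pt "0 0 0.01 0 0 0 0" --pt "0 0 0.01 0 0 0 0" --pt "0 0 0 0 0 0 0"

```text
time: 10.15
position: [0.6447, 0.1937, 0.1233]
tool_rot: [-0.438, 0.555, -0.555, 0.438]
ft_force: [-0.7, 0.1, -1.3]
grip_width: 0.01
```

Call:
play_rows --pt "0 0 0.01 0 0 0 0" --pt "0 0 0.01 0 0 0 0" --pt "0 0 0 0 0 0 0"

```text
time: 10.4
position: [0.6448, 0.1937, 0.1213]
tool_rot: [-0.438, 0.555, -0.555, 0.438]
ft_force: [-0.9, 1.8, -0.5]
grip_width: 0.0098
```

```bash
python3 -c "
from h import *
st()"
```

```text
t 10.4 pos [0.6448 0.1937 0.1213] yawz -0.2352 tilt [ 0.0002 -0.0004] q [0.13 0.74 1.4  0.   1.   0.36] F [-0.86  1.82 -0.53] M [-0.075  0.045 -0.024] w 0.0098
```

Call:
play_rows --pt "0 0 0.007 0 0 0 0" --pt "0 0 0.006 0 0 0 0" --pt "0 0 0 0 0 0 0" --pt "0 0 0 0 0 0 0"

```text
time: 10.73
position: [0.645, 0.1938, 0.1205]
tool_rot: [0.438, -0.555, 0.555, -0.438]
ft_force: [-1.0, 0.4, 0.4]
grip_width: 0.01
```

```bash
python3 -c "
from h import *
st()"
```

```text
t 10.73 pos [0.645  0.1938 0.1205] yawz -0.2351 tilt [-0.      0.0002] q [ 0.13  0.74  1.4  -0.    1.    0.36] F [-0.97  0.45  0.36] M [-0.072  0.16  -0.032] w 0.01
```

Seated at TCP z 0.1205, as expected, with about 1 N of contact. Turning clockwise (+y of the tool) while watching the moment.

Call:
play_rows --pt "0 0 0 0 0 0.02 0" --pt "0 0 0 0 0 0.02 0" --pt "0 0 0 0 0 0.02 0" --pt "0 0 0 0 0 0 0"

```text
time: 11.07
position: [0.6452, 0.1938, 0.1205]
tool_rot: [0.383, -0.594, 0.594, -0.384]
ft_force: [-0.5, -0.7, 1.4]
grip_width: 0.0099
```

```bash
python3 -c "
from h import *
st()"
```

```text
t 11.07 pos [0.6452 0.1938 0.1205] yawz -0.4247 tilt [-0.0004  0.0006] q [0.13 0.74 1.4  0.   1.   0.55] F [-0.53 -0.65  1.42] M [-0.121  0.067  0.01 ] w 0.0099
```

Call:
play_rows --pt "0 0 0 0 0 0.02 0" --pt "0 0 0 0 0 0.02 0" --pt "0 0 0 0 0 0.02 0" --pt "0 0 0 0 0 0.02 0" --pt "0 0 0 0 0 0 0"

```text
time: 11.48
position: [0.6445, 0.1944, 0.1205]
tool_rot: [-0.306, 0.638, -0.637, 0.306]
ft_force: [-1.5, 1.2, 2.1]
grip_width: 0.01
```

```bash
python3 -c "
from h import *
st()"
```

```text
t 11.48 pos [0.6445 0.1944 0.1205] yawz -0.6746 tilt [-0.0004 -0.0012] q [0.13 0.74 1.4  0.   1.   0.8 ] F [-1.52  1.16  2.1 ] M [0.308 0.36  0.014] w 0.01
```

Call:
play_rows --pt "0 0 0 0 0 0.02 0" --pt "0 0 0 0 0 0.02 0" --pt "0 0 0 0 0 0.02 0" --pt "0 0 0 0 0 0.02 0" --pt "0 0 0 0 0 0 0"

```text
time: 11.9
position: [0.6445, 0.1944, 0.1204]
tool_rot: [-0.225, 0.671, -0.67, 0.224]
ft_force: [-2.0, 1.7, 1.8]
grip_width: 0.0097
```

```bash
python3 -c "
from h import *
st()"
```

```text
t 11.9 pos [0.6445 0.1944 0.1204] yawz -0.9248 tilt [ 0.0001 -0.0011] q [0.13 0.74 1.4  0.   1.   1.05] F [-1.98  1.72  1.78] M [ 0.282  0.429 -0.014] w 0.0097
```

Call:
play_rows --pt "0 0 0 0 0 0.02 0" --pt "0 0 0 0 0 0.02 0" --pt "0 0 0 0 0 0.02 0" --pt "0 0 0 0 0 0 0"

```text
time: 12.23
position: [0.6447, 0.1942, 0.1205]
tool_rot: [-0.161, 0.689, -0.688, 0.161]
ft_force: [-1.8, 1.7, 2.8]
grip_width: 0.0098
```

Call:
play_rows --pt "0 0 0 0 0 0.01 0" --pt "0 0 0 0 0 0.01 0" --pt "0 0 0 0 0 0 0"

```text
time: 12.48
position: [0.6448, 0.1941, 0.1205]
tool_rot: [-0.139, 0.693, -0.693, 0.139]
ft_force: [-0.7, 2.5, 2.5]
grip_width: 0.0102
```

```bash
python3 -c "
from h import *
st()"
```

```text
t 12.48 pos [0.6448 0.1941 0.1205] yawz -1.1745 tilt [-0.     -0.0006] q [0.13 0.74 1.4  0.   1.   1.3 ] F [-0.74  2.5   2.46] M [0.359 0.436 0.026] w 0.0102
```

Turned 0.94 so far. Smaller steps from here, watching for the stop.

Call:
play_rows --pt "0 0 0 0 0 0.01 0" --pt "0 0 0 0 0 0.01 0" --pt "0 0 0 0 0 0 0"

```text
time: 12.73
position: [0.6448, 0.1941, 0.1205]
tool_rot: [-0.117, 0.697, -0.697, 0.117]
ft_force: [-1.4, 3.5, 3.2]
grip_width: 0.0101
```

```bash
python3 -c "
from h import *
st()"
```

```text
t 12.73 pos [0.6448 0.1941 0.1205] yawz -1.2377 tilt [-0.0001 -0.0004] q [0.13 0.74 1.4  0.   1.   1.36] F [-1.42  3.46  3.17] M [0.365 0.51  0.002] w 0.0101
```

Call:
play_rows --pt "0 0 0 0 0 0.01 0" --pt "0 0 0 0 0 0.01 0" --pt "0 0 0 0 0 0 0"

```text
time: 12.98
position: [0.645, 0.194, 0.1205]
tool_rot: [-0.095, 0.701, -0.701, 0.095]
ft_force: [-1.0, 3.3, 2.7]
grip_width: 0.0104
```

```bash
python3 -c "
from h import *
st()"
```

```text
t 12.98 pos [0.645  0.194  0.1205] yawz -1.3008 tilt [-0.0003 -0.0003] q [0.13 0.74 1.4  0.   1.   1.43] F [-1.02  3.31  2.67] M [0.377 0.472 0.052] w 0.0104
```

Call:
play_rows --pt "0 0 0 0 0 0.01 0" --pt "0 0 0 0 0 0 0"

```text
time: 13.15
position: [0.645, 0.1939, 0.1205]
tool_rot: [-0.084, 0.702, -0.702, 0.084]
ft_force: [-1.5, 2.3, 2.5]
grip_width: 0.0097
```

```bash
python3 -c "
from h import *
st()"
```

```text
t 13.15 pos [0.645  0.1939 0.1205] yawz -1.3325 tilt [-0.0003 -0.0002] q [0.13 0.74 1.4  0.   1.   1.46] F [-1.45  2.34  2.49] M [0.368 0.51  0.076] w 0.0097
```

Call:
play_rows --pt "0 0 0 0 0 0.01 0" --pt "0 0 0 0 0 0 0"

```text
time: 13.32
position: [0.645, 0.1939, 0.1204]
tool_rot: [-0.073, 0.703, -0.703, 0.073]
ft_force: [-1.2, 2.0, 3.9]
grip_width: 0.0098
```

```bash
python3 -c "
from h import *
st()
im=eyes.camera('scene');cv2.imwrite('pics/f.png',up(im[:,:,::-1],385,215,80,60,8))
im=eyes.camera('top');cv2.imwrite('pics/g.png',up(im[:,:,::-1],180,120,80,65,8))
"
```

```text
t 13.32 pos [0.645  0.1939 0.1204] yawz -1.3642 tilt [-0.0003 -0.0002] q [0.13 0.74 1.4  0.   1.   1.49] F [-1.24  1.95  3.91] M [0.426 0.447 0.019] w 0.0098
```

View pics/f.png

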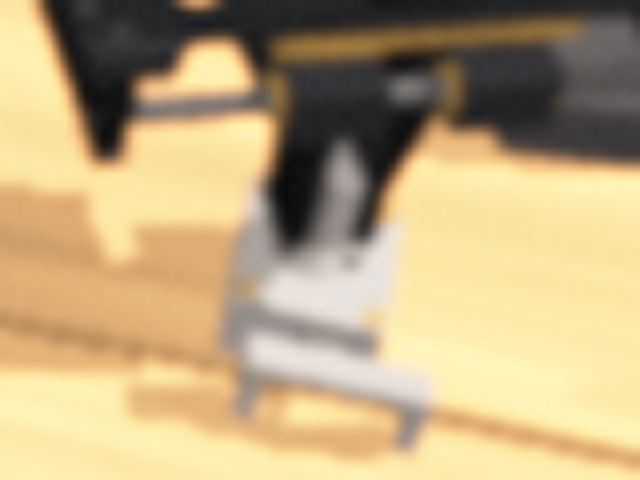

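View pics/g.png

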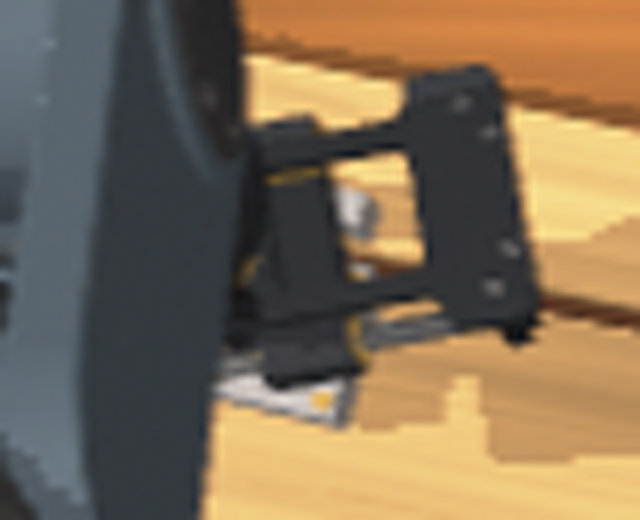

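The key is upright between the fingers in the lock. The bolt can't be made out under the keeper, so I'll carry on by feel.

Call:
play_rows --pt "0 0 0 0 0 0.01 0" --pt "0 0 0 0 0 0 0"

```text
time: 13.58
position: [0.6451, 0.1938, 0.1204]
tool_rot: [-0.061, 0.704, -0.704, 0.062]
ft_force: [-2.0, 2.1, 3.5]
grip_width: 0.0098
```

```bash
python3 -c "
from h import *
st()"
```

```text
t 13.58 pos [0.6451 0.1938 0.1204] yawz -1.3965 tilt [-0.0004 -0.    ] q [0.13 0.74 1.4  0.   1.   1.52] F [-2.03  2.06  3.47] M [0.39  0.494 0.029] w 0.0098
```

Call:
play_rows --pt "0 0 0 0 0 0.01 0" --pt "0 0 0 0 0 0 0"

```text
time: 13.75
position: [0.6451, 0.1938, 0.1205]
tool_rot: [-0.05, 0.705, -0.705, 0.051]
ft_force: [-1.5, 2.6, 3.9]
grip_width: 0.0099
```

```bash
python3 -c "
from h import *
st()"
```

```text
t 13.75 pos [0.6451 0.1938 0.1205] yawz -1.4278 tilt [-0.0005  0.    ] q [ 0.13  0.74  1.4  -0.    1.    1.55] F [-1.51  2.6   3.89] M [ 0.396  0.53  -0.033] w 0.0099
```

Call:
play_rows --pt "0 0 0 0 0 0.01 0" --pt "0 0 0 0 0 0 0"

```text
time: 13.92
position: [0.6451, 0.1937, 0.1205]
tool_rot: [0.039, -0.706, 0.706, -0.04]
ft_force: [-1.5, 1.3, 4.8]
grip_width: 0.0096
```

```bash
python3 -c "
from h import *
st()"
```

```text
t 13.92 pos [0.6451 0.1937 0.1205] yawz -1.4591 tilt [-0.0005  0.0001] q [ 0.13  0.74  1.4  -0.    1.    1.59] F [-1.53  1.31  4.76] M [0.359 0.497 0.035] w 0.0096
```

Call:
play_rows --pt "0 0 0 0 0 0.01 0" --pt "0 0 0 0 0 0 0"

```text
time: 14.08
position: [0.6451, 0.1937, 0.1205]
tool_rot: [0.028, -0.707, 0.707, -0.029]
ft_force: [-1.8, 1.3, 4.8]
grip_width: 0.0099
```

```bash
python3 -c "
from h import *
st()"
```

```text
t 14.08 pos [0.6451 0.1937 0.1205] yawz -1.4905 tilt [-0.0005  0.0001] q [ 0.13  0.74  1.4  -0.    1.    1.62] F [-1.8   1.32  4.83] M [ 0.34   0.413 -0.01 ] w 0.0099
```

Call:
play_rows --pt "0 0 -0.004 0 0 0.01 0" --pt "0 0 0 0 0 0 0"

```text
time: 14.25
position: [0.6451, 0.1938, 0.1205]
tool_rot: [-0.017, 0.707, -0.707, 0.017]
ft_force: [-1.0, 1.9, 3.8]
grip_width: 0.0096
```

```bash
python3 -c "
from h import *
st()"
```

```text
t 14.25 pos [0.6451 0.1938 0.1205] yawz -1.5219 tilt [-0.0003 -0.0002] q [0.13 0.74 1.4  0.   1.   1.65] F [-0.97  1.91  3.84] M [0.377 0.335 0.061] w 0.0096
```

Call:
play_rows --pt "0 0 0 0 0 0.01 0" --pt "0 0 0 0 0 0 0"

```text
time: 14.42
position: [0.6451, 0.1941, 0.1205]
tool_rot: [-0.006, 0.707, -0.707, 0.006]
ft_force: [0.1, 4.2, 2.0]
grip_width: 0.0095
```

```bash
python3 -c "
from h import *
st()"
```

```text
t 14.42 pos [0.6451 0.1941 0.1205] yawz -1.5533 tilt [-0.0005 -0.0007] q [0.13 0.74 1.4  0.   1.   1.68] F [0.11 4.22 1.97] M [0.632 0.261 0.035] w 0.0095
```

Fy rose to 4 N as the bit points along +x, which suggests the stop. One more small step to confirm.

Call:
play_rows --pt "0 0 0 0 0 0.01 0" --pt "0 0 0 0 0 0 0" --pt "0 0 0 0 0 0 0"

```text
time: 14.67
position: [0.6451, 0.1943, 0.1205]
tool_rot: [0.005, 0.707, -0.707, -0.005]
ft_force: [-0.7, 5.4, 1.5]
grip_width: 0.0096
```

```bash
python3 -c "
from h import *
st()"
```

```text
t 14.67 pos [0.6451 0.1943 0.1205] yawz -1.5842 tilt [-0.0006 -0.001 ] q [0.13 0.74 1.4  0.   1.   1.71] F [-0.71  5.41  1.54] M [0.935 0.213 0.032] w 0.0096
```

Call:
play_rows --pt "0 0 0 0 0 0.01 0" --pt "0 0 0 0 0 0 0" --pt "0 0 0 0 0 0 0"

```text
time: 14.92
position: [0.6452, 0.1946, 0.1205]
tool_rot: [0.016, 0.707, -0.706, -0.016]
ft_force: [-0.4, 5.3, 1.6]
grip_width: 0.0099
```

```bash
python3 -c "
from h import *
st()
im=eyes.camera('scene');cv2.imwrite('pics/f2.png',up(im[:,:,::-1],385,215,80,60,8))"
```

```text
t 14.92 pos [0.6452 0.1946 0.1205] yawz -1.616 tilt [-0.0007 -0.0016] q [0.13 0.74 1.4  0.   1.   1.74] F [-0.38  5.26  1.63] M [1.156 0.19  0.028] w 0.0099
```

View pics/f2.png

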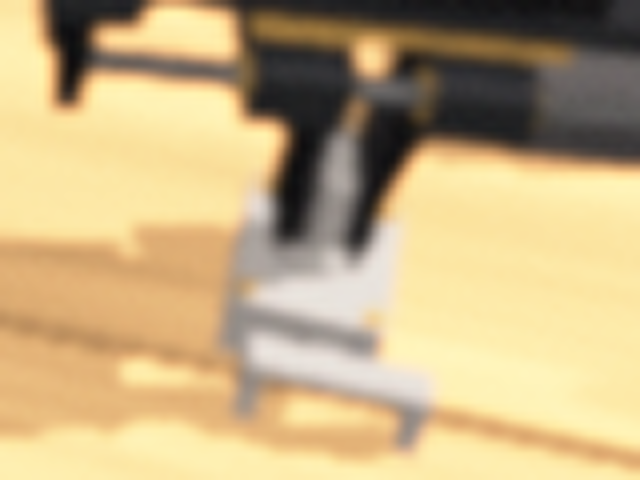

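Pushing further only slides the key about 0.3 mm sideways per step, with a steady 5 N opposing at the bit. So this is the stop, 1.3 rad from home and within the stated range. Turning back by the same amount, −0.44 in all.

Call:
play_rows --pt "0 0 0 0 0 -0.02 0" --pt "0 0 0 0 0 -0.03 0" --pt "0 0 0 0 0 -0.03 0" --pt "0 0 0 0 0 -0.03 0" --pt "0 0 0 0 0 -0.03 0" --pt "0 0 0 0 0 -0.03 0" --pt "0 0 0 0 0 -0.03 0" --pt "0 0 0 0 0 0 0"

```text
time: 15.63
position: [0.6454, 0.1923, 0.1205]
tool_rot: [0.204, -0.676, 0.678, -0.204]
ft_force: [1.0, -0.8, 1.2]
grip_width: 0.01
```

```bash
python3 -c "
from h import *
st()
im=eyes.camera('top');cv2.imwrite('pics/g2.png',up(im[:,:,::-1],180,120,80,65,8))"
```

```text
t 15.63 pos [0.6454 0.1923 0.1205] yawz -0.9858 tilt [0.0008 0.0024] q [ 0.13  0.74  1.4  -0.    1.    1.11] F [ 0.98 -0.83  1.22] M [-0.172  0.045  0.025] w 0.01
```

View pics/g2.png

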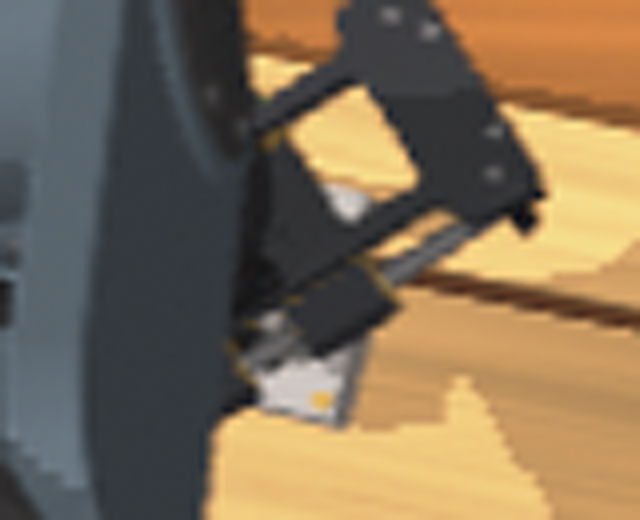

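The bolt is still hidden by the gripper. Continuing home.

Call:
play_rows --pt "0 0 0 0 0 -0.03 0" --pt "0 0 0 0 0 -0.03 0" --pt "0 0 0 0 0 -0.03 0" --pt "0 0 0 0 0 -0.03 0" --pt "0 0 0 0 0 -0.03 0" --pt "0 0 0 0 0 -0.03 0" --pt "0 0 0 0 0 0 0"

```text
time: 16.27
position: [0.6451, 0.193, 0.1205]
tool_rot: [0.384, -0.594, 0.594, -0.384]
ft_force: [0.2, -0.6, 0.6]
grip_width: 0.0098
```

```bash
python3 -c "
from h import *
st()"
```

```text
t 16.27 pos [0.6451 0.193  0.1205] yawz -0.4235 tilt [0.0011 0.0007] q [ 0.13  0.74  1.4  -0.    1.    0.55] F [ 0.15 -0.6   0.57] M [-0.175  0.019 -0.011] w 0.0098
```

Call:
play_rows --pt "0 0 0 0 0 -0.02 0" --pt "0 0 0 0 0 -0.02 0" --pt "0 0 0 0 0 -0.01 0" --pt "0 0 0 0 0 0 0"

```text
time: 16.6
position: [0.645, 0.1932, 0.1205]
tool_rot: [0.429, -0.562, 0.563, -0.428]
ft_force: [1.0, -0.8, 2.0]
grip_width: 0.0096
```

```bash
python3 -c "
from h import *
st()"
```

```text
t 16.6 pos [0.645  0.1932 0.1205] yawz -0.2693 tilt [0.0009 0.0003] q [ 0.13  0.74  1.4  -0.    1.    0.4 ] F [ 0.97 -0.83  1.97] M [-0.184 -0.014  0.   ] w 0.0096
```

Call:
play_rows --pt "0 0 0 0 0 -0.01 0" --pt "0 0 0 0 0 0 0" --pt "0 0 -0.01 0 0 0 0" --pt "0 0 -0.01 0 0 0 0" --pt "0 0 0 0 0 0 0"

```text
time: 17.02
position: [0.6446, 0.1937, 0.1224]
tool_rot: [-0.438, 0.556, -0.555, 0.437]
ft_force: [0.6, 0.4, -0.2]
grip_width: 0.0099
```

```bash
python3 -c "
from h import *
st()"
```

```text
t 17.02 pos [0.6446 0.1937 0.1224] yawz -0.2365 tilt [ 0.0003 -0.0009] q [ 0.13  0.74  1.4  -0.    1.    0.36] F [ 0.56  0.37 -0.22] M [-0.098  0.074 -0.03 ] w 0.0099
```

Call:
play_rows --pt "0 0 -0.01 0 0 0 0" --pt "0 0 -0.01 0 0 0 0" --pt "0 0 0 0 0 0 0"

```text
time: 17.27
position: [0.645, 0.1938, 0.1248]
tool_rot: [0.438, -0.555, 0.555, -0.438]
ft_force: [0.5, 0.1, -0.3]
grip_width: 0.0098
```

```bash
python3 -c "
from h import *
st()"
```

```text
t 17.27 pos [0.645  0.1938 0.1248] yawz -0.2355 tilt [-0.      0.0001] q [ 0.13  0.73  1.4  -0.    1.01  0.36] F [ 0.5   0.07 -0.31] M [-0.076  0.041  0.037] w 0.0098
```

Coming up freely. Drawing the key out.

Call:
play_rows --pt "0 0 -0.02 0 0 0 0" --pt "0 0 -0.03 0 0 0 0" --pt "0 0 -0.03 0 0 0 0" --pt "0 0 -0.03 0 0 0 0" --pt "0 0 -0.05 0 0 0 0" --pt "0 0 -0.1 0 0 0 0" --pt "0 0 -0.1 0 0 0 0" --pt "0 0 0 0 0 0 0" --pt "0 0 0 0 0 0 0"

```text
time: 18.02
position: [0.6458, 0.1939, 0.1622]
tool_rot: [0.437, -0.555, 0.556, -0.439]
ft_force: [-0.4, 0.0, -0.8]
grip_width: 0.0094
```

```bash
python3 -c "
from h import *
st(); print(delta([.5493,-.2221,.165],.390))
im=eyes.camera('scene');cv2.imwrite('pics/i1.png',up(im[:,:,::-1],385,200,90,70,8))
im=eyes.camera('top');cv2.imwrite('pics/i2.png',up(im[:,:,::-1],180,120,80,65,8))"
```

```text
t 18.02 pos [0.6458 0.1939 0.1622] yawz -0.2352 tilt [-0.0011  0.0028] q [0.13 0.69 1.38 0.   1.07 0.36] F [-0.4   0.04 -0.8 ] M [-0.07   0.024  0.031] w 0.0094
(array([ 4.2701399 , -0.03218046,  0.03122225]), array([-9.59683545e-04, -1.98998387e-01, -4.71105596e-05]))
```

View pics/i1.png

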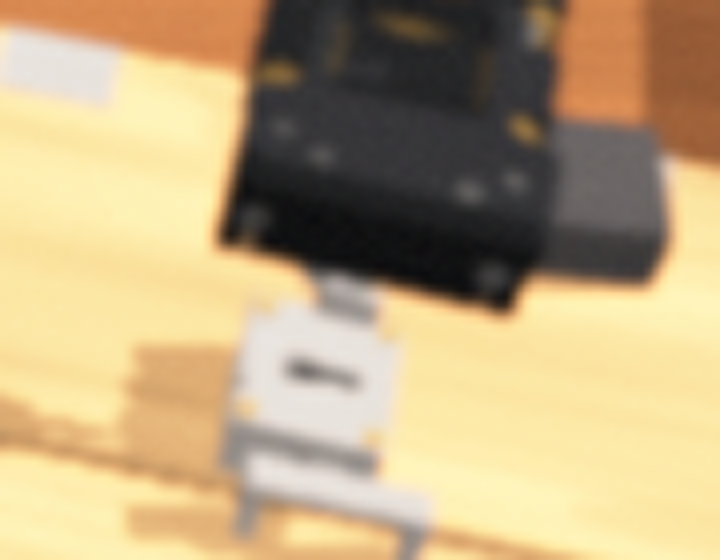

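View pics/i2.png

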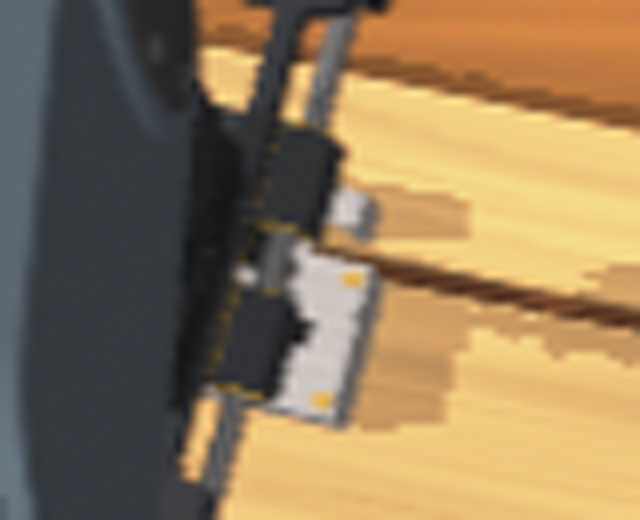

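The key is out. Moving toward the stand, then I'll check the bolt from the top camera.

Call:
play_rows --pt "0 0.25 0 0.003 0 0 0" --pt "0 0.38 0 0.003 0 0 0" --pt "0 0.38 0 0.003 0 0 0" --pt "0 0.38 0 0.003 0 0 0" --pt "0 0.38 0 0.003 0 0 0" --pt "0 0.38 0 0.003 0 0 0" --pt "0 0.38 0 0.003 0 0 0" --pt "0 0.38 0 0.003 0 0 0" --pt "0 0.38 0 0.003 0 0 0" --pt "0 0.38 0 0.003 0 0 0" --pt "0 0.38 0 0.003 0 0 0" --pt "0 0.22 0 0 0 0 0"

```text
time: 19.12
position: [0.5477, -0.2262, 0.1603]
tool_rot: [0.438, -0.555, 0.556, -0.437]
ft_force: [1.4, 0.5, -1.2]
grip_width: 0.0098
```

Call:
play_rows --pt "0 0 0 0 0 -0.039 0" --pt "0 0 0 0 0 -0.039 0" --pt "0 0 0 0 0 -0.039 0" --pt "0 0 0 0 0 -0.039 0" --pt "0 0 0 0 0 -0.039 0" --pt "0 0 0 0 0 -0.004 0" --pt "0 0 0 0 0 0 0"

```text
time: 19.7
position: [0.5484, -0.2221, 0.1603]
tool_rot: [-0.587, 0.395, -0.394, 0.587]
ft_force: [0.0, -0.0, -0.3]
grip_width: 0.0097
```

```bash
python3 -c "
from h import *
st(); print(delta([.5493,-.2221,.115],.390))
im=eyes.camera('top')[:,:,::-1]; cv2.imwrite('pics/j.png',np.hstack([up(im,195,130,40,50,9),up(cv2.imread('pics/top0.png'),195,130,40,50,9)]))"
```

```text
t 19.7 pos [ 0.5484 -0.2221  0.1603] yawz 0.3875 tilt [-0.0007 -0.0004] q [-0.57  0.59  1.6   0.    0.95 -0.96] F [ 0.05 -0.04 -0.34] M [-0.018  0.047  0.026] w 0.0097
(array([0.00358694, 0.45288345, 0.00857509]), array([ 0.00014184, -0.0007889 , -0.00021946]))
```

View pics/j.png

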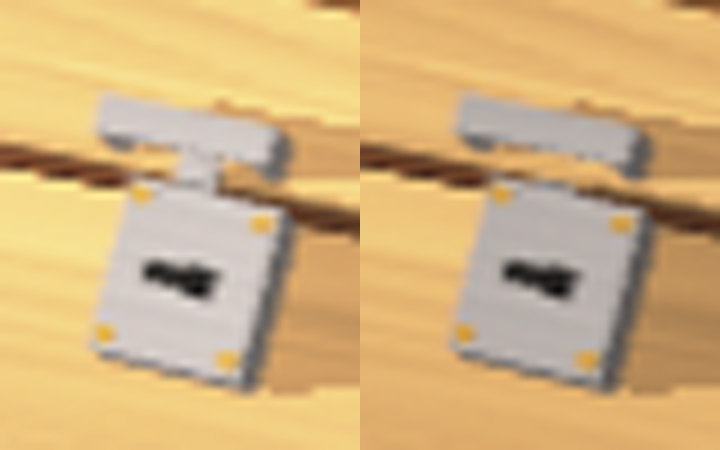

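Left is now and right is the start: the bolt now bridges the gap from the lock into the keeper. Next, putting the key back at its recorded pose.

Call:
play_rows --pt "0 0.004 0.15 0.009 0 -0.001 0" --pt "0 0 0.2 0 0 0 0" --pt "0 0 0.15 0 0 0 0" --pt "0 0 0.1 0 0 0 0" --pt "0 0 0 0 0 0 0" --pt "0 0 0 0 0 0 0"

```text
time: 20.25
position: [0.5495, -0.2222, 0.1003]
tool_rot: [0.588, -0.393, 0.393, -0.588]
ft_force: [-0.5, -0.2, -1.4]
grip_width: 0.0099
```

```bash
python3 -c "
from h import *
st(); print(delta([.5493,-.2221,.0785],.390))"
```

```text
t 20.25 pos [ 0.5495 -0.2222  0.1003] yawz 0.3922 tilt [-0.0009 -0.0006] q [-0.57  0.68  1.63  0.    0.83 -0.96] F [-0.5  -0.19 -1.44] M [-0.067  0.065  0.021] w 0.0099
(array([-0.00112785,  0.21770188, -0.00144536]), array([ 0.00018733,  0.00071558, -0.0002774 ]))
```

Call:
play_rows --pt "0 0 0.02 -0.001 0 0 0" --pt "0 0 0.02 0 0 0 0" --pt "0 0 0.02 0 0 0 0" --pt "0 0 0.02 0 0 0 0" --pt "0 0 0.02 0 0 0 0" --pt "0 0 0 0 0 0 0"

```text
time: 20.75
position: [0.5493, -0.2222, 0.0904]
tool_rot: [0.588, -0.393, 0.393, -0.588]
ft_force: [-0.1, 0.3, -1.5]
grip_width: 0.0097
```

```bash
python3 -c "
from h import *
st()"
```

```text
t 20.75 pos [ 0.5493 -0.2222  0.0904] yawz 0.3931 tilt [-0.0004 -0.0003] q [-0.57  0.7   1.64 -0.    0.81 -0.97] F [-0.1   0.34 -1.49] M [-0.022  0.036  0.018] w 0.0097
```

Call:
play_rows --pt "0 0 0.02 0 0 0 0" --pt "0 0 0.02 0 0 0 0" --pt "0 0 0.02 0 0 0 0" --pt "0 0 0.02 0 0 0 0" --pt "0 0 0.02 0 0 0 0" --pt "0 0 0 0 0 0 0"

```text
time: 21.25
position: [0.5492, -0.2222, 0.0801]
tool_rot: [0.588, -0.393, 0.392, -0.588]
ft_force: [-0.3, 0.1, -1.4]
grip_width: 0.0101
```

```bash
python3 -c "
from h import *
st()"
```

```text
t 21.25 pos [ 0.5492 -0.2222  0.0801] yawz 0.3931 tilt [-0.0008 -0.0006] q [-0.57  0.72  1.64  0.    0.79 -0.97] F [-0.29  0.06 -1.36] M [-0.079 -0.024 -0.019] w 0.0101
```

Call:
play_rows --pt "0 0 0.01 0 0 0 0" --pt "0 0 0.01 0 0 0 0" --pt "0 0 0 0 0 0 0" --pt "0 0 0 0 0 0 0"

```text
time: 21.58
position: [0.5496, -0.2223, 0.0787]
tool_rot: [0.588, -0.393, 0.393, -0.588]
ft_force: [0.1, -0.0, -0.7]
grip_width: 0.01
```

```bash
python3 -c "
from h import *
st()"
```

```text
t 21.58 pos [ 0.5496 -0.2223  0.0787] yawz 0.3931 tilt [0. 0.] q [-0.57  0.72  1.64 -0.    0.78 -0.97] F [ 0.13 -0.04 -0.71] M [-0.096  0.046  0.011] w 0.01
```

The collar is down again at the original height. Releasing.

Call:
play_rows --pt "0.15 0 0 0 0 0 0" --pt "0.2 0 0 0 0 0 0" --pt "0.3 0 0 0 0 0 0" --pt "0.4 0 0 0 0 0 0" --pt "0.5 0 0 0 0 0 0" --pt "0.5 0 0 0 0 0 0" --pt "0.5 0 0 0 0 0 0" --pt "0.5 0 0 0 0 0 0"

```text
time: 22.25
position: [0.5495, -0.2223, 0.0787]
tool_rot: [-0.588, 0.393, -0.393, 0.588]
ft_force: [-0.2, 0.6, -0.4]
grip_width: 0.042
```

Call:
play_rows --pt "0.5 0 -0.1 0 0 0 0" --pt "0.5 0 -0.2 0 0 0 0" --pt "0.5 0 -0.3 0 0 0 0" --pt "0.5 0 -0.3 0 0 0 0" --pt "0.5 -0.3 0 -0.2 0 0 0" --pt "0.5 -0.3 0 -0.2 0 0 0" --pt "0.5 -0.3 0 -0.2 0 0 0" --pt "0.5 -0.3 0 -0.2 0 0 0" --pt "0.5 -0.3 0 0 0 0 0" --pt "0.5 -0.3 0 0 0 0 0" --pt "0.5 -0.3 0 0 0 0 0" --pt "0.5 0 0 0 0 0 0"

```text
time: 23.25
position: [0.3902, -0.0543, 0.1689]
tool_rot: [0.589, -0.394, 0.389, -0.588]
ft_force: [-1.1, -0.1, -0.1]
grip_width: 0.0438
```

```bash
python3 -c "
from h import *
st()
a=eyes.camera('top')[:,:,::-1]; b=eyes.camera('scene')[:,:,::-1]
cv2.imwrite('pics/k1.png',np.vstack([np.hstack([up(a,346,180,50,36,8),up(b,237,195,50,36,8)]),np.hstack([up(cv2.imread('pics/top0.png'),346,180,50,36,8),up(cv2.imread('pics/scene0.png'),237,195,50,36,8)])]))
cv2.imwrite('pics/k2.png',a)"
```

```text
t 23.25 pos [ 0.3902 -0.0543  0.1689] yawz 0.396 tilt [-0.0058 -0.0044] q [-0.42  0.37  2.07  0.    0.71 -0.82] F [-1.09 -0.1  -0.09] M [-0.02   0.052 -0.029] w 0.0438
```

View pics/k1.png

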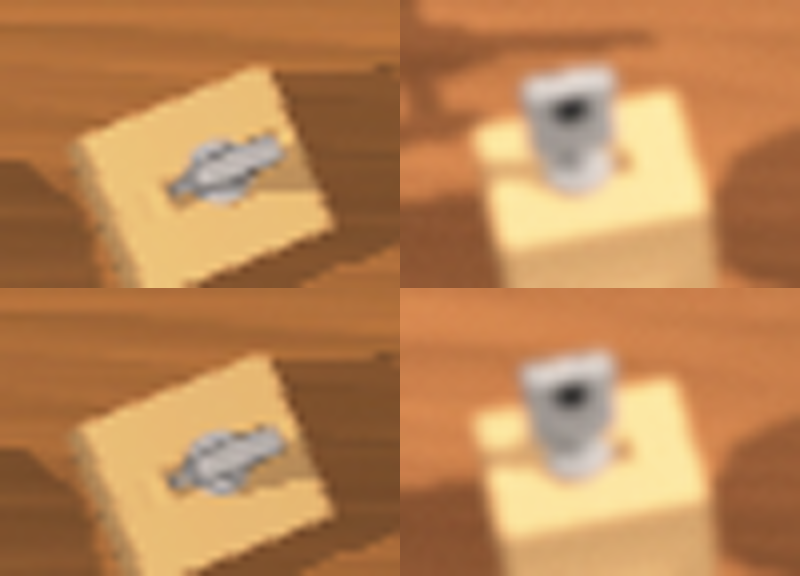

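View pics/k2.png

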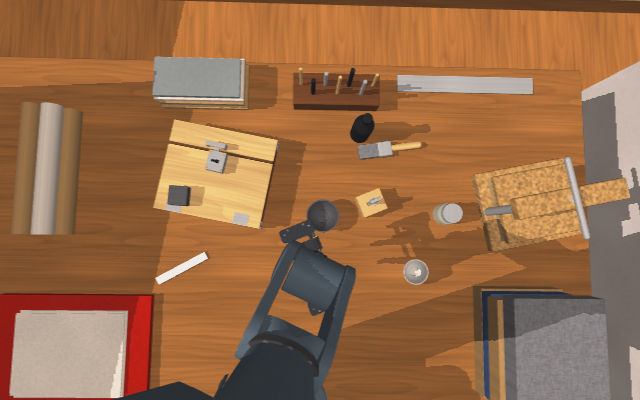

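The key stands in its slot exactly as at the start (top row now, bottom row start). The bystanders haven't moved and the bolt spans lock and keeper. Handing in.

Call:
play_rows --pt "0.5 0 0 0 0 0 0" --pt "0.5 0 0 0 0 0 0" --pt "0.5 0 0 0 0 0 0"

```text
time: 23.6
position: [0.3962, -0.0601, 0.1688]
tool_rot: [-0.588, 0.393, -0.394, 0.588]
ft_force: [0.1, 0.6, 0.4]
grip_width: 0.0436
```

```bash
python3 -c "
from h import *
from rig import ticket
st(); print(ticket.hand_in())"
```

```text
t 23.6 pos [ 0.3962 -0.0601  0.1688] yawz 0.392 tilt [0.0012 0.0009] q [-0.43  0.38  2.06 -0.    0.71 -0.82] F [0.11 0.58 0.43] M [-0.034  0.053  0.011] w 0.0436
the job is handed in; nothing more can be done
None
```

The case is locked and the key is back in its slot; I handed the job in at 23.6 s. It gave no verdict.

- **Insertion:** I lifted the key out and found the keyhole by feel. The first contact was about 4 N on the +x edge, and a small move toward −x let the key drop in. It seated at the expected height.
- **Turning:** I turned the key clockwise until the bit met its stop at about 1.3 rad, with roughly 5 N sideways. I then turned it back to the angle it went in at and drew it out freely. I never felt a distinct home wall.
- **Forces:** No component of the wrist force readings I took went above about 5.5 N. The moment at the stop was too noisy to read well; from the force it was about 0.07 N m.
- **Last checks:** In the pictures the key stands in its slot as it did at the start, and the bystanders have not moved. The bolt spans the gap from the lock into the keeper. Its tip is hidden there, so I judged the full throw from reaching the stop and did not measure it.
- **Disagreement:** The two cameras placed the lock about 2 mm apart; the search by feel settled its position.

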